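# Line up the steering compass with the boat's bow mark

## Robot

A 6-joint arm with a two-finger parallel gripper is mounted at the origin on the work surface. World frame = base frame: x ahead of the robot, y to its left, z up, the work surface at z = 0. Lengths are in m, angles in rad, forces in N, time in s.
With the tool pointing down it reaches from about 0.25 to 0.725 m from the base axis. Payload 4 kg.
Tool frame: the origin (TCP) lies midway between the tips of the shut fingers; the grasp point (between the pads) lies 19 mm behind it (bot.grip_point_offset is the distance from the TCP to the grasp point, in m); z points along the fingers, y is the line along which they close (so a half turn about z gives the same grasp; the last joint's range is limited). The gripper opens to 85 mm and grips with 20 to 120 N. Pads are 22 mm wide; open, the fingers measure 114 mm over their backs; the gripper's body (76 mm by 85 mm) begins 54 mm behind the grasp point. The pads swing forward as they close: fully open they stand 13 mm farther back than shut.
Start: joints at [-1.262, 0.241, 0.005, 1.335, 0, 1.571], TCP at [0.152, -0.476, 0.231] pointing down, gripper open.
Joint ranges: [-2.72, 2.72], [-1.05, 1.87], [-1.09, 1.28], [-1.99, 2.15], [-1.42, 1.44], [-3.14, 3.14]. Speed limits (rad/s): [2.79, 2.79, 3.14, 3.14, 3.14, 3.14].

## Interface

Orientations are given as a unit quaternion [x, y, z, w].
In Python, from workcell import bot gives the robot as it stands.
- The arm moves only by the tool step_arm, never from a script. Its argument "targets" is text: rows parted by semicolons, each of 7 numbers parted by spaces: the opening, from -1 (shut) to 1 (fully open), so that 0 is half open, then the shift along the world's x, y, z normalised to -1 to 1, where 1 is 0.5 m, then the turn, a rotation vector about the world's x, y, z normalised to -1 to 1, where 1 is pi/4 rad. In form: gripper x y z wx wy wz; .... A call has 1 to 10 rows; each row is the pose to reach, as a shift and turn from the pose commanded when the call began; what a row does not reach only later rows make up. A row lasts 1/12 s, in which the tool goes at most 41.7 mm and 7.16 degrees, less where a joint would pass 70% of its speed; a pose out of reach is approached as far as the arm can. A call with a number of a shift or a turn outside -1 to 1 is refused whole. A call with a gripper value outside its range is refused whole. The fingers move at their own pace and stop on an object; the grip force is fixed at half the most. Time passes only in rows, so rows that repeat a pose let the fingers close. It gives the time, the measured TCP pose, the force, the opening and the grip force at its end, in the units of the state.
- bot.get_obs(): the state, without advancing time (a new reading comes with each control period).
- bot.camera(name): name is "scene" or "top"; returns the picture (420x560x3 uint8, red, green, blue); there is no depth.
- bot.camera_info(name): a dict with "vertical_fov" (degrees; the focal length in pixels is half the picture's height over the tangent of half this angle, whatever the lens; pixels are square), "cx", "cy" (the principal point, pixels), "pose" (4x4, takes a point from camera to world coordinates). Camera axes: x right, y up, looking along -z (the intrinsics and any distortion apply to the point x, -y, -z); pixel columns grow to the right and rows downward; lengths in m; the calibration is good to about 2 mm. A picture is of the moment at which its call begins. camera_info takes no time and is no camera call.
- bot.job_done(): hands the job in; it is judged then, once.
The state is a dict: "clock": time; "joint_pos": joint angles; "joint_vel": joint speeds; "tau": joint torques, N m; "eef_pos": TCP position; "tool_rot": TCP orientation; "ft_force": force on the tool from outside, world axes, zero at the start; "ft_torque": the same for the moment, N m; "grip_width": finger opening in m; "grasp_force": force on a finger pad.
Only numpy, scipy, OpenCV 4.12 (cv2) and the standard library are available. Lean on these libraries where they do the work, as an engineer would, in place of code of your own. Each camera call takes 0.05 s, during which the arm holds its last target. There are 200 camera calls.

## Task

The steering compass has been put back in its housing but sits skewed. Turn the compass in its housing until the white mark on its black rim lines up with the black bar on the cream housing, then let go of it. Leave the steel filler cap nearby as it is.

Things in the scene. Friction and masses are not known exactly. Their poses are not given: they have to be found in the camera images.
- compass (a joint): turning angle of the compass in its housing, rad: 0 when its white rim mark points at the housing's black bar, positive when the compass stands counter-clockwise of that seen from above. Starts at 0.6 to 1.25. Vertical axis through guard_bar; light even friction (about 0.1 N m); stays where left; stops at -1.6 and 1.6. Black rim 116 mm across, its top 84 mm above the deck.
- guard_bar (a point): middle of the level steel bar over the compass, on the turning axis, 134 mm above the deck. Bar 112 mm long, 12 wide, 18 tall (125 to 143 above the deck), legs at its ends with 94 mm between them, 25 mm free above the clear dome. Axes turn with the compass: x across the bar, from the axis to the white radial mark (16 x 6 mm) near the rim's edge; y along the bar; z up.
- binnacle: the compass's fixed cream round housing, 170 mm across, 70 tall, on a 184 mm foot; origin on the deck under the turning axis, x points to the single black radial bar (22 x 6 mm) on its top rim, z up. The black card with small grey ticks under the dome does not turn. Housing and filler may change places from one start to the next.
- filler_cap (a joint): turning angle of the deck filler's cap, rad, 0 at the start; leave it alone (it turns easily). A flat all-steel round cap 76 mm across on a 104 mm flange, with a steel bar 62 mm long and 12 wide on it, top 42 mm above the deck; it stands 240 mm or more from the compass, to its left or right.
Mind the look-alikes: they are no part of the job. There is more than one size of the binnacle; the one meant has the size given above.

How it is judged:
At the end, for the whole second after the job is handed in: The compass's white mark stands within 10 degrees of the black bar on the housing, the compass is at rest, and the filler cap is within 0.2 rad of where it was (value of joint compass between -0.175 and 0.175 rad and velocity of joint compass between -0.05 and 0.05 rad/s and value of joint filler_cap between -0.2 and 0.2 rad); the robot touches nothing.
It fails at once if the filler cap is turned by more than 0.2 rad (value of joint filler_cap above 0.2 rad or value of joint filler_cap below -0.2 rad).
It also fails if it takes over 32 s, if anything falls off the work surface, if the arm or the gripper's body presses on something with over 40 N, if the wrist force passes 120 N, or if a joint passes its speed limit or range.

## Working session

There is one attempt and no reset: what is moved stays moved. The work goes in short steps, Python scripts to look and compute and a tool call to move; the robot and the scene stay as the last step left them, time stands still between calls to the robot, and variables do not carry over. Pictures are saved under pics/ and viewed, at most 10 in all, crops included, and the job is handed in when it is done.

Besides the shell and the picture viewer there is one more tool, called after ">>>" as name(argument=value, ...) on one line, values as JSON. step_arm: Moves the arm, as the interface text tells. Scaled input: -1 to 1 covers 0.5 m each way for a shift and pi/4 rad each way for a turn. Its arguments: {"type":"object","properties":{"targets":{"type":"string"}},"required":["targets"]}

```bash
mkdir -p pics
python3 - <<'E'
from workcell import bot
import cv2
for n in ("top","scene"):
    cv2.imwrite(f"pics/{n}0.png",bot.camera(n)[:,:,::-1]); i=bot.camera_info(n); print(n,i)
o=bot.get_obs(); print(o)
E
```

```text
top {'vertical_fov': 51.23528391006706, 'cx': 278.93177902192076, 'cy': 217.8997865004046, 'pose': array([[-0.001632  ,  0.99578281, -0.09172754,  0.55689116],
       [-0.99956996, -0.00431009, -0.0290056 ,  0.00774553],
       [-0.02927863,  0.09164076,  0.99536161,  1.10946705],
       [ 0.        ,  0.        ,  0.        ,  1.        ]])}
scene {'vertical_fov': 49.86256994521323, 'cx': 279.85087497257206, 'cy': 214.81101718670374, 'pose': array([[ 0.34248066, -0.72741298,  0.59462371,  1.22072067],
       [ 0.93938937,  0.25437347, -0.22987332, -0.22954966],
       [ 0.01595634,  0.63731036,  0.77044202,  0.86889072],
       [ 0.        ,  0.        ,  0.        ,  1.        ]])}
{'clock': 0.1, 'joint_pos': array([-1.26197457e+00,  2.41342915e-01,  3.85175726e-03,  1.33518308e+00,
        3.17683632e-05,  1.57081788e+00]), 'joint_vel': array([-0.00102663, -0.00173985,  0.00280382,  0.00055257,  0.00010481,
        0.00017918]), 'tau': array([-1.61559383e-04, -3.73137832e+01,  2.53009987e+01,  1.08599657e-02,
        1.30512066e-05,  7.10379851e-06]), 'eef_pos': array([ 0.1518064 , -0.47580739,  0.23049659]), 'tool_rot': array([ 9.88103533e-01,  1.53787279e-01, -1.28724223e-04, -9.30225003e-04]), 'ft_force': array([ 0.30373368, -0.5246804 , -0.20213368]), 'ft_torque': array([-0.00352   , -0.03715038,  0.01638586]), 'grasp_force': 0.0, 'grip_width': 0.08539383636049418}
```

View pics/top0.png

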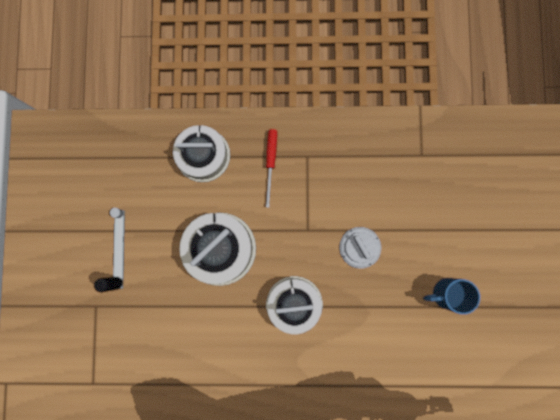

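View pics/scene0.png

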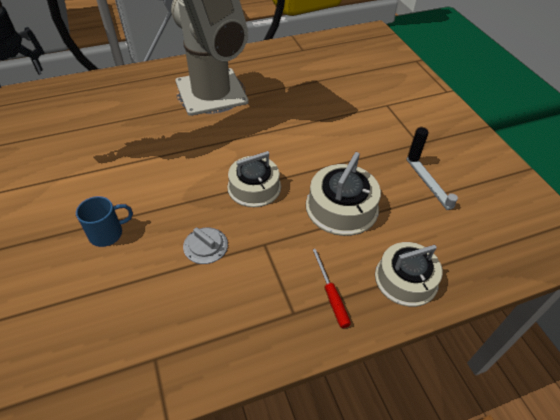

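The scene shows three binnacles. The large one in the top view is at about (217,249), with its black bar near (214,217), its white mark near (199,232) and its guard bar running (195,266) to (229,232). The filler is at (360,247). I'll measure the large one closely.

```bash
cat > h.py <<'E'
import numpy as np
from workcell import bot
def proj(n,P):
    i=bot.camera_info(n); T=i["pose"]; f=210/np.tan(np.radians(i["vertical_fov"])/2)
    p=(np.atleast_2d(P)-T[:3,3])@T[:3,:3]
    return np.c_[i["cx"]+f*p[:,0]/-p[:,2], i["cy"]-f*p[:,1]/-p[:,2]]
def ray(n,u,v,z):
    i=bot.camera_info(n); T=i["pose"]; f=210/np.tan(np.radians(i["vertical_fov"])/2)
    d=T[:3,:3]@np.array([(u-i["cx"])/f,-(v-i["cy"])/f,-1]); return T[:3,3]+d*(z-T[2,3])/d[2]
E
python3 - <<'E'
import cv2
im=cv2.imread("pics/top0.png")[204:294,172:262]
cv2.imwrite("pics/c1.png",cv2.resize(im,(576,576),interpolation=cv2.INTER_CUBIC)) # 6.4x
from h import *
a=ray("top",195,266,.143);b=ray("top",229,232,.143);print(a,b,np.linalg.norm(a-b),(a+b)/2)
E
```

```text
[0.54014405 0.221413   0.143     ] [0.61503029 0.14675126 0.143     ] 0.10574650874476182 [0.57758717 0.18408213 0.143     ]
```

View pics/c1.png

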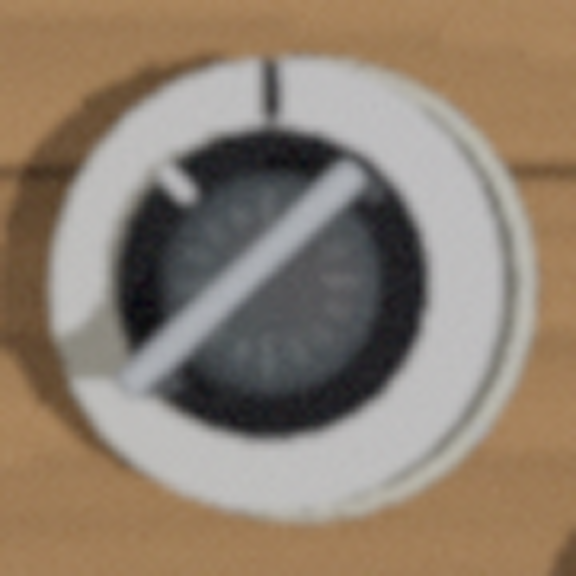

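The crop shows the guard bar from (365,168) to (128,385), the white mark at (180,185), the black bar at (271,90), the rim centred at (271,283) and the housing top centred at (277,286).

Run:
```python
from h import *
R=lambda u,v,z: ray("top",172+(u+.5)/6.4-.5,204+(v+.5)/6.4-.5,z)
a=R(128,385,.143);b=R(365,168,.143);m=R(180,185,.084);k=R(271,90,.07);r=R(271,283,.084);h=R(277,286,.07)
print(a,b,np.linalg.norm(a-b),(a+b)/2,r,h)
print("h diam",np.linalg.norm(R(48,286,.07)-R(507,286,.07)),"rim",np.linalg.norm(R(115,283,.084)-R(428,283,.084)))
c=((a+b)/2+r+h)/3
an=lambda v:np.degrees(np.arctan2(v[1],v[0]))
print(c,"bar",an(a-b),"mark",an(m-c),"housing",an(k-c))
q=bot.get_obs()["tool_rot"]
from scipy.spatial.transform import Rotation as Ro
print(Ro.from_quat(q).as_matrix())
f=ray("top",360,247,.042);print(f)
```

```text
[0.54512763 0.22909645 0.143     ] [0.61985882 0.14766408 0.143     ] 0.1105259316167178 [0.58249323 0.18838026 0.143     ] [0.5815624  0.19044367 0.084     ] [0.58078084 0.19068301 0.07      ]
h diam 0.17146412640486938 rim 0.11537508928136388
[0.58161216 0.18983565 0.099     ] bar 132.542872627919 mark 43.9216656648707 housing 3.1401462457833866
[[ 9.52698913e-01  3.03915267e-01 -5.40499262e-04]
 [ 3.03915746e-01 -9.52697215e-01  1.79872493e-03]
 [ 3.17278252e-05 -1.87790952e-03 -9.99998236e-01]]
[ 0.58367181 -0.15736057  0.042     ]
```

>>> step_arm(targets="1 0.4 0.66 0 0 0 1; 1 0.4 0.66 0 0 0 1; 1 0.4 0.66 0 0 0 1; 1 0.4 0.66 0 0 0 1; 1 0.4 0.66 0 0 0 1; 1 0.4 0.66 0 0 0 1; 1 0.4 0.66 0 0 0 1; 1 0.4 0.66 0 0 0 1; 1 0.4 0.66 0 0 0 1; 1 0.4 0.66 0 0 0 1")

```text
clock: 0.93
eef_pos: [0.3537, -0.142, 0.2311]
tool_rot: [0.852, 0.523, 0.001, -0.001]
ft_force: [0.9, -1.1, 0.6]
grip_width: 0.0857
grasp_force: 0.0
```

>>> step_arm(targets="1 0.4 0.66 0 0 0 1; 1 0.4 0.66 0 0 0 1; 1 0.4 0.66 0 0 0 1; 1 0.4 0.66 0 0 0 1; 1 0.4 0.66 0 0 0 1; 1 0.4 0.66 0 0 0 1; 1 0.4 0.66 0 0 0 1; 1 0.4 0.66 0 0 0 1; 1 0.4 0.66 0 0 0 1; 1 0.4 0.66 0 0 0 1")

```text
clock: 1.77
eef_pos: [0.5538, 0.1889, 0.2295]
tool_rot: [0.588, 0.809, 0.001, -0.001]
ft_force: [0.9, 0.2, 0.1]
grip_width: 0.0854
grasp_force: 0.0
```

>>> step_arm(targets="1 0.06 0.012 0 0 0 0.56; 1 0.06 0.012 0 0 0 0.56; 1 0.06 0.012 0 0 0 0.56; 1 0.06 0.012 0 0 0 0.56; 1 0.06 0.012 -0.04 0 0 0.56; 1 0.06 0.012 -0.04 0 0 0.56; 1 0.06 0.012 -0.04 0 0 0.56; 1 0.06 0.012 -0.04 0 0 0.56")

```text
clock: 2.43
eef_pos: [0.5817, 0.1895, 0.2113]
tool_rot: [0.4, 0.917, -0.0, -0.0]
ft_force: [-0.2, -0.3, -0.2]
grip_width: 0.0853
grasp_force: 0.0
```

Run:
```python
from h import *
import cv2
from scipy.spatial.transform import Rotation as Ro
a=cv2.resize(bot.camera("top")[174:314,142:302,::-1],None,fx=3,fy=3,interpolation=2)
s=cv2.resize(bot.camera("scene")[120:260,270:430,::-1],None,fx=3,fy=3,interpolation=2)
cv2.imwrite("pics/c2.png",cv2.resize(np.hstack([a,s]),(800,350)))
o=bot.get_obs();print(o["clock"],o["eef_pos"],o["joint_pos"],o["ft_force"]);y=Ro.from_quat(o["tool_rot"]).as_matrix();print(y,np.degrees(np.arctan2(y[1,1],y[0,1])))
```

```text
2.5333 [0.58227141 0.18971119 0.21214011] [3.14964764e-01 4.74710609e-01 2.94161889e-01 1.38914974e+00
 3.35090671e-06 1.13734902e+00] [-0.09532534 -0.56148561 -0.31088586]
[[-6.80475795e-01  7.32769817e-01  1.04281713e-03]
 [ 7.32770416e-01  6.80475862e-01  3.43285011e-04]
 [-4.58062989e-04  9.97742680e-04 -9.99999397e-01]] 42.880866298233926
```

View pics/c2.png

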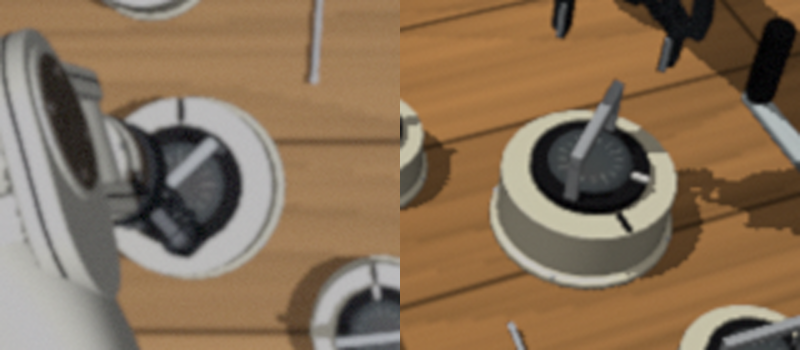

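The left half shows the gripper over the compass. In the right half the fingertips at (565,30) and (665,65) straddle the guard bar, so I'll go down and grip.

>>> step_arm(targets="1 0 0 -0.05 0 0 0; 1 0 0 -0.1 0 0 0; 1 0 0 -0.14 0 0 0; 1 0 0 -0.17 0 0 0; 1 0 0 -0.186 0 0 0; 1 0 0 -0.186 0 0 0; 0 0 0 -0.186 0 0 0; 0 0 0 -0.186 0 0 0; -0.4 0 0 -0.186 0 0 0; -0.4 0 0 -0.186 0 0 0")

```text
clock: 3.37
eef_pos: [0.5828, 0.1899, 0.1197]
tool_rot: [0.4, 0.917, 0.001, 0.001]
ft_force: [0.7, -0.3, 1.0]
grip_width: 0.0389
grasp_force: 0.0
```

>>> step_arm(targets="-0.6 0 0 0 0 0 0; -0.6 0 0 0 0 0 0; -0.65 0 0 0 0 0 0; -0.7 0 0 0 0 0 0; -0.75 0 0 0 0 0 0; -0.8 0 0 0 0 0 0; -1 0 0 0 0 0 0; -1 0 0 0 0 0 0; -1 0 0 0 0 0 0; -1 0 0 0 0 0 0")

```text
clock: 4.2
eef_pos: [0.5807, 0.1885, 0.1185]
tool_rot: [0.4, 0.917, -0.001, -0.001]
ft_force: [-5.1, -3.1, 4.2]
grip_width: 0.011
grasp_force: 59.2
```

Gripped with a small side force. Now I'll turn by about -40°.

>>> step_arm(targets="-1 0 0 0 0 0 -0.09; -1 0 0 0 0 0 -0.18; -1 0 0 0 0 0 -0.27; -1 0 0 0 0 0 -0.36; -1 0 0 0 0 0 -0.45; -1 0 0 0 0 0 -0.45")

```text
clock: 4.7
eef_pos: [0.5803, 0.1882, 0.1186]
tool_rot: [0.556, 0.831, -0.002, -0.001]
ft_force: [-5.4, -4.2, 5.8]
grip_width: 0.0107
grasp_force: 59.3
```

>>> step_arm(targets="-1 0 0 0 0 0 -0.09; -1 0 0 0 0 0 -0.18; -1 0 0 0 0 0 -0.27; -1 0 0 0 0 0 -0.36; -1 0 0 0 0 0 -0.44; -1 0 0 0 0 0 -0.44; -1 0 0 0 0 0 -0.44")

```text
clock: 5.28
eef_pos: [0.5799, 0.1881, 0.1185]
tool_rot: [0.69, 0.724, -0.002, -0.0]
ft_force: [-6.4, -4.7, 5.8]
grip_width: 0.0107
grasp_force: 59.4
```

Run:
```python
from h import *
import cv2
s=cv2.resize(bot.camera("scene")[150:240,295:395,::-1],None,fx=6,fy=6,interpolation=2)
cv2.imwrite("pics/c3.png",s)
o=bot.get_obs();print(o["clock"],o["eef_pos"],o["joint_pos"],o["ft_force"],o["ft_torque"])
c=np.array([.5815,.1895,0])
for d in (-7,3,13):
    t=np.radians(d);P=c+[.05*np.cos(t),.05*np.sin(t),.084]; print(d,(proj("scene",P)[0]-[295,150])*6)
t=np.radians(3);print((proj("scene",c+[.074*np.cos(t),.074*np.sin(t),.07])-[295,150])*6)
```

```text
5.3333 [0.5798909  0.18809844 0.11853681] [ 3.14303761e-01  5.25430085e-01  1.28245692e-01  1.17811303e+00
 -1.29155184e-03  1.83644810e+00] [-7.32091193 -4.53295572  6.19242464] [-0.86724387  1.31044995 -0.07985835]
-7 [356.84069481 301.87849309]
3 [377.41539341 296.89058855]
13 [395.98214259 289.21707643]
[[402.51796528 363.89807211]]
```

View pics/c3.png

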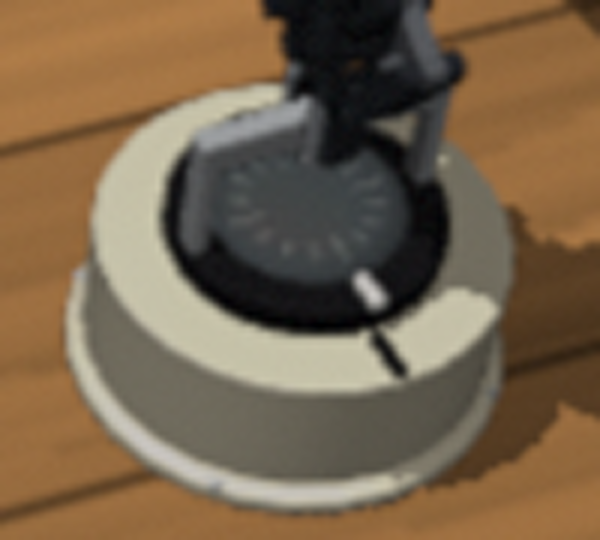

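The white mark at (370,289) lines up with the black bar at (389,355) to within about 3°, so I'll release and lift.

>>> step_arm(targets="-0.6 0 0 0 0 0 0; -0.5 0 0 0 0 0 0; -0.4 0 0 0 0 0 0; -0.2 0 0 0 0 0 0; 0 0 0 0 0 0 0; 0 0 0 0 0 0 0; 0 0 0 0.04 0 0 0; 0 0 0 0.1 0 0 0; 0 0 0 0.16 0 0 0; 0 0 0 0.22 0 0 0")

```text
clock: 6.17
eef_pos: [0.5817, 0.1896, 0.2292]
tool_rot: [0.689, 0.724, -0.0, -0.0]
ft_force: [0.8, 1.8, 1.4]
grip_width: 0.043
grasp_force: 0.0
```

>>> step_arm(targets="0 -0.08 -0.02 0.08 0 0 0; 0 -0.16 -0.04 0.08 0 0 0; 0 -0.24 -0.06 0.08 0 0 0; 0 -0.3 -0.08 0.08 0 0 0; 0 -0.3 -0.08 0.08 0 0 0; 0 -0.3 -0.08 0.08 0 0 0; 0 -0.3 -0.08 0.08 0 0 0")

```text
clock: 6.75
eef_pos: [0.4325, 0.1499, 0.2691]
tool_rot: [0.689, 0.724, 0.001, 0.001]
ft_force: [0.7, -0.1, -0.4]
grip_width: 0.0429
grasp_force: 0.0
```

Run:
```python
from h import *
import cv2
s=cv2.resize(bot.camera("top")[204:294,172:262,::-1],(576,576),interpolation=2)
cv2.imwrite("pics/c4.png",s)
o=bot.get_obs();print(o["clock"],o["eef_pos"],o["ft_force"],abs(o["joint_vel"]).max())
```

```text
6.8 [0.43326343 0.15012692 0.26895463] [ 1.44493141 -0.03723317 -0.46773672] 0.025839560444431735
```

View pics/c4.png

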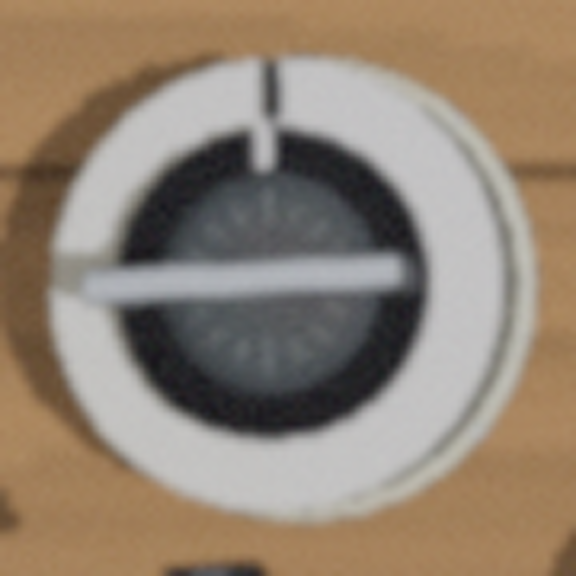

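The white mark at (264,147) sits right under the black bar at (270,90), within about 3°. The arm is clear, so I'll hand the job in.

```bash
python3 -c "
from workcell import bot
print(bot.job_done())"
```

```text
the job is handed in; nothing more can be done
None
```

The compass's white mark now lines up with the housing's black bar to within about 3° by the last picture; the gripper has let go and is clear, the filler cap was never approached, and the job was handed in at about 6.8 s (no verdict was returned).

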